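# Seat the beech paddle against the sprung plunger of the drilling jig and hold it

## Task

Lift the pale beech paddle up and off its peg, lower it foot first and upright into the nest of the blue drilling jig, and press it firmly, without ramming it, down against the red sprung plunger until it sits fully home on the steel stops. Finish while still holding it in the gripper and pressing it home, ready to be drilled: do not let go. Leave the dark walnut paddle and everything else on the table where it is.

Things in the scene. Friction and masses are not known exactly. Their poses are not given: they have to be found in the camera images.
- beech: the pale beech paddle, 160 tall, 60 wide (its y), 20 thick (its x): square foot, round top (radius 30), 30 mm round hanging hole centred 85 above the foot. Hangs upright by the hole on a peg, foot 30 above the table, thickness along the peg. 0.11 to 0.23 kg. Origin: centre of the underside of the foot; z up
- beech_grip (a point): point in the middle of the beech paddle's round top, 141 above its foot and 19 below its top, a good place to pinch it across its 20 mm thickness from above; axes as the paddle's
- walnut: the dark walnut paddle, same shape and size, hanging on the other stand; to be left hanging
- stand_a: the stand that carries the beech paddle: base 100 x 90 x 12 fixed to the table, a post at local x = +40 and a level peg 8 thick running from it to local -x, its tip at x = -33 turned up to 140 above the table, the highest point. Origin: on the table under the hanging place; z up, the peg points to -x
- stand_b: the stand that carries the walnut paddle: made as stand_a
- jig: blue drilling jig fixed to the table: base 130 (x) x 120 (y) x 36 high, with aluminium guides round an open-topped nest for the paddle's foot, and a dark block with two brass bushings on its -x side, up to 66 high. Nothing on it is higher than 100. Origin: centre of its underside, on the table; z up
- jig_mouth (a point): centre of the nest's mouth, 97 above the table. The nest below is 26 (jig x) by 68 (jig y) wide, so the paddle goes in with its thickness along the jig's x, either way round; the mouth flares at 45 degrees by 11 more on each side between 86 and 97 above the table
- jig_nest (a point): centre of the nest at the height of the stops' top faces, 46 above the table; when the paddle is home the origin of its foot is here. Axes as the jig's
- stops: the two steel stop pads in the nest, each 20 x 14, centred 21 either side of the plunger along the jig's y, tops 46 above the table; origin between them, 36 above the table
- plunger (a joint): metres by which the red round plunger (12 across, middle of the nest) is pressed down: 0 = fully out, tip 60 above the table; 0.014 = level with the stops, paddle home. It takes 5 N to start it and 10.6 N at 0.014 (400 N/m); the paddle's weight alone does not press it. The stops give up to 1 mm under load
- stand_a_peg (a point): top of stand_a's peg at the hanging place, 130 above the table; the tip rises 10 higher, and the hole gives the paddle 22 of upward play on the peg, so raise it about 16 to slide it off over the tip towards local -x
- mallet: loose wooden mallet lying flat, about 240 long; origin under its middle
- glue: loose glue bottle with an orange cap, 56 across, 150 tall; origin at the centre of its underside
- hoop: loose flat pale wooden ring, 90 across, 20 high; origin at the centre of its underside
- chisel: loose chisel with a wooden handle lying flat, about 160 long; origin under its middle
- crown: loose domed wooden hat-crown block, 100 across, 74 tall; origin at the centre of its underside
- cup: loose blue cup, 72 across, 85 tall; origin at the centre of its underside
Not all that is in view belongs to the job. What is shaped like the jig but green is not meant.

How it is judged:
On the way:
1. the beech paddle is held in the gripper, off its peg and clear of its stand (distance between beech and stand_a above 0.07 m and contact force between beech and stand_a below 0.1 N and height (world z) of beech above 0.035 m and contact force between the fingers and beech above 1 N), for 0.2 s.
At the end, for the whole second after the job is handed in: The gripper still holds the beech paddle (over 2 N) and presses it onto the jig's stops with 2 to 40 N: foot within 3 mm of the stops' height and 8 mm of the nest's centre, upright within 0.08 rad, plunger pressed in at least 11.5 mm, at rest; the walnut paddle still hangs (contact force between beech and stops between 2 and 40 N and value of joint plunger above 0.0115 m and horizontal distance between beech and jig_nest below 0.008 m and z of beech in the frame of jig_nest below 0.003 m and angle between beech's own z axis and vertical below 0.08 rad and contact force between the fingers and beech above 2 N and linear speed of beech below 0.02 m/s and angle between walnut's own z axis and vertical below 0.3 rad); the arm keeps its last pose, push and grip.
It fails at once if the beech paddle is rammed onto the stops (over 60 N) (contact force between beech and stops above 60 N).
It fails at once if the walnut paddle or another bystander is moved by more than 40 mm (distance of any of walnut, mallet, glue, hoop, chisel, crown, cup from where it was at the start of the episode above 0.04 m).
It fails at once if the walnut paddle falls off its peg (height (world z) of walnut below 0.02 m).
It also fails if it takes over 64 s, if anything falls off the work surface, if the arm or the gripper's body presses on something with over 40 N, if the wrist force passes 120 N, or if a joint passes its speed limit or range.

## Robot

A 6-joint arm with a two-finger parallel gripper is mounted at the origin on the work surface. World frame = base frame: x ahead of the robot, y to its left, z up, the work surface at z = 0. Lengths are in m, angles in rad, forces in N, time in s.
With the tool pointing down it reaches from about 0.275 to 0.975 m from the base axis. Payload 8.4 kg.
Tool frame: the origin (TCP) lies on the centre line of the jaws, within the pads' length; the fingertips stand 17 mm ahead of it and the grasp point (between the pads) lies 2 mm behind it; z points along the fingers, y is the direction in which the jaws open and shut (so a half turn about z gives the same grasp; the last joint's range is limited). The gripper opens to 92 mm and grips with 3 to 60 N. Pads are 20 mm wide; open, the fingers measure 128 mm over their backs; the gripper's body (75 mm by 189 mm) begins 69 mm behind the grasp point.
Start: joints at [1.227, 0.353, 1.633, -0, 1.155, -0.002], TCP at [0.209, 0.589, 0.232] pointing down, gripper open.
Joint ranges: [-2.63, 2.63], [-0.92, 2.1], [0.06, 2.66], [-1.3, 4.44], [0, 2.69], [-3.02, 3.02]. Speed limits (rad/s): [2.22, 2.22, 2.79, 3.14, 3.14, 3.14].

## Interface

Orientations are given as a rotation vector (axis times angle).
In Python, from plant import ctrl gives the robot as it stands.
- The arm moves only by the tool move_arm, never from a script. Its argument "commands" is a list of rows, each a list of 5 numbers: the opening in per cent of the stroke, from 0 (shut) to 100 (fully open), then the shift along the tool's x, y, z in units of 25 mm (1.0 is 25 mm), then the turn about the tool's z in degrees. A call has 1 to 12 rows; each row is the pose to reach, as a shift and turn from the pose measured when the call began, along the tool's axes at that moment; what a row does not reach only later rows make up. A row lasts 1/10 s, in which the tool goes at most 50 mm and 8.59 degrees, less where a joint would pass 70% of its speed; a pose out of reach is approached as far as the arm can. A call with a gripper value outside its range is refused whole. The fingers move at their own pace and stop on an object; the grip force is fixed at half the most. Time passes only in rows, so rows that repeat a pose let the fingers close. It gives the time, the measured TCP pose, the force and the opening at its end, in the units of the state.
- ctrl.sense(): the state, without advancing time (a new reading comes with each control period).
- ctrl.snapshot(name): name is "scene" or "top" or "wrist"; returns a dict with "pixels" (420x560x3 uint8, red, green, blue), "fx", "fy", "cx", "cy" (pixels), "extrinsics" (4x4, takes a point from world to camera coordinates); the wrist camera has in their place "mount" (4x4, takes a point from camera to tool coordinates, whose origin is the TCP and whose axes are the flange's). Camera axes: x right, y up, looking along -z (the intrinsics and any distortion apply to the point x, -y, -z); pixel columns grow to the right and rows downward; lengths in m; the calibration is good to about 2 mm. The wrist camera is an equidistant fisheye: a pixel r from the principal point sees the ray r / f radians off the axis. A picture is of the moment at which its call begins: read the wrist's pose just before it. There is no depth.
- ctrl.hand_in(): hands the job in, once; it reports no verdict.
Trained networks look in a picture, given as the dict that the camera call returned (one of the last four; its "shot" number tells which), for a name from the list of things; names that differ only in an ending like _2 or _b are one class to them, and where a whole thing is asked for, a point or a joint stands for the part that bears it (a point fixed in the world has none). Each returns a list of dicts, best first, with "conf" (0 to 1); they miss things now and then, are a little off and sometimes report something else, mostly with a low value. They report only what shows in the picture. A call takes as long as a camera call. They do not tell look-alikes from the thing itself.
- ctrl.masks_of(picture, thing): "pixels" (420x560 bool, what is visible of it).
- ctrl.mark_of(picture, thing): "centre" ([x, y, z] in m, in world coordinates, good to about 4 mm: a listed point, or the origin of a listed thing).
The state is a dict: "clock": time; "qpos": joint angles; "qd": joint speeds; "effort": joint torques, N m; "tool_pos": TCP position; "tool_rot": TCP orientation; "wrist_force": force on the tool from outside, world axes, zero at the start; "torque": the same for the moment, N m; "finger_gap": opening from 0.0 (shut) to 1.0 (fully open).
Only numpy, scipy, OpenCV 4.12 (cv2) and the standard library are available. Lean on these libraries where they do the work, as an engineer would, in place of code of your own. Each camera call takes 0.05 s, during which the arm holds its last target.

## Working session

There is one attempt and no reset: what is moved stays moved. The work goes in short steps, Python scripts to look and compute and a tool call to move; the robot and the scene stay as the last step left them, time stands still between calls to the robot, and variables do not carry over. Pictures are saved under pics/ and viewed, and the job is handed in when it is done.

Besides the shell and the picture viewer there is one more tool, called after "Call:" as a command line: name --pt "numbers of a row" for each row, then --argument value for the rest. move_arm: Moves the arm, as the interface text tells. Its arguments: {"type":"object","properties":{"commands":{"type":"array"}},"required":["commands"]}

```bash
ls; mkdir -p pics; python3 - <<'E'
from plant import ctrl
import cv2
s=ctrl.sense();print(s)
for n in("scene","top","wrist"):
    p=ctrl.snapshot(n);cv2.imwrite(f"pics/{n}0.png",p["pixels"][:,:,::-1])
    print(n,p["fx"],p["cx"],p["cy"],p.get("extrinsics",p.get("mount")))
    if n=="wrist":continue
    for t in["beech","beech_grip","walnut","stand_a","stand_a_peg","jig","jig_mouth","jig_nest","mallet","glue","hoop","chisel","crown","cup"]:
        print(t,[(d["centre"],d["conf"]) for d in ctrl.mark_of(p,t)][:3])
E
```

```text
pics
{'clock': 0.0, 'qpos': array([ 1.22657649e+00,  3.53633257e-01,  1.63410985e+00, -1.50136615e-05,
        1.15515931e+00, -2.37255064e-03]), 'qd': array([-0.00053244, -0.00025766,  0.00079664, -0.00050328,  0.0011885 ,
        0.00101837]), 'effort': array([-4.36069549e-04, -5.93832529e+01, -3.34215152e+01,  6.97531155e-02,
        2.35200499e-02, -8.71177963e-05]), 'tool_pos': array([0.20935515, 0.58841956, 0.23088335]), 'tool_rot': array([-5.34316065e-01, -3.09560538e+00,  2.03014121e-03]), 'wrist_force': array([-0.26718425, -0.09272451, -0.05980516]), 'torque': array([0.0006298 , 0.00371342, 0.01895946]), 'finger_gap': 1.0011177561728004}
scene 445.87293513175393 274.34331922661136 210.3859117522261 [[ 0.70579521  0.70828737  0.0134955  -0.37884846]
 [-0.47995623  0.46408211  0.74449299  0.14489162]
 [ 0.52105196 -0.53193683  0.66749386 -1.48024279]
 [ 0.          0.          0.          1.        ]]
beech [([0.4735, -0.3061, 0.0303], 0.78)]
beech_grip [([0.4663, -0.3056, 0.1692], 0.77)]
walnut [([0.4847, -0.0162, 0.0249], 0.95)]
stand_a [([0.4775, -0.3043, 0.0013], 0.92), ([
[... 1484 characters left out ...]
], 0.72)]
jig_nest [([0.3008, 0.3501, 0.0489], 0.66)]
mallet [([0.7175, -0.0913, 0.0008], 0.72)]
glue [([0.7447, 0.1419, 0.0019], 0.73), ([0.5155, 0.3064, 0.0349], 0.18)]
hoop [([0.3644, 0.1423, -0.0037], 0.96)]
chisel [([0.3578, -0.1347, -0.0023], 0.66), ([0.7425, 0.1417, -0.0002], 0.53)]
crown [([0.7277, 0.2757, 0.0014], 0.74)]
cup [([0.706, -0.3349, 0.0002], 0.9)]
wrist 325.19226210127806 279.13417093431053 208.3573798261482 [[ 4.85411371e-04  9.70316531e-01  2.41837950e-01  6.87903711e-02]
 [ 9.99999824e-01 -3.88661998e-04 -4.47763153e-04  2.34581233e-05]
 [-3.40478769e-04  2.41838125e-01 -9.70316549e-01 -1.53518706e-01]
 [ 0.00000000e+00  0.00000000e+00  0.00000000e+00  1.00000000e+00]]
```

View pics/scene0.png

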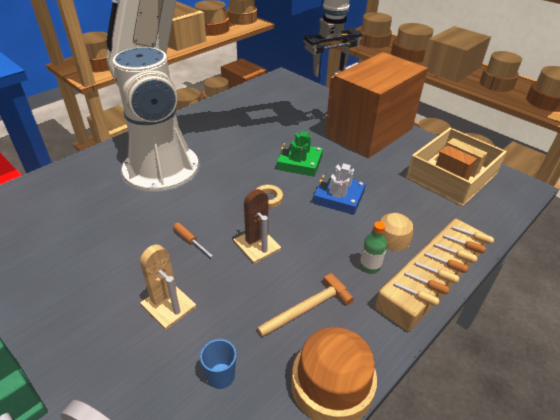

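View pics/top0.png

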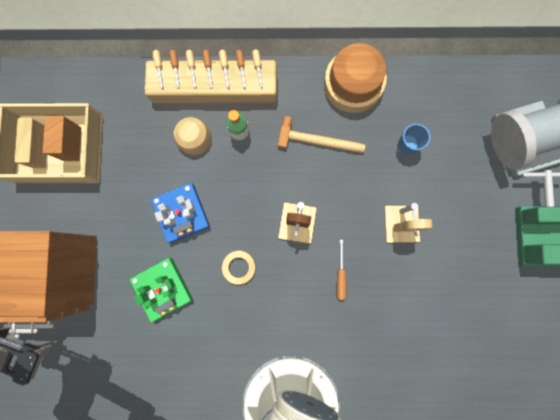

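```bash
python3 - <<'E'
import cv2,numpy as np
t=cv2.imread("pics/top0.png");s=cv2.imread("pics/scene0.png")
a=cv2.resize(t[180:260,370:450],(400,400),interpolation=cv2.INTER_CUBIC)
b=cv2.resize(t[173:253,140:220],(400,400),interpolation=cv2.INTER_CUBIC)
c=cv2.resize(s[235:335,120:220],(400,400),interpolation=cv2.INTER_CUBIC)
d=cv2.resize(s[145:225,300:380],(400,400),interpolation=cv2.INTER_CUBIC)
cv2.imwrite("pics/crop1.png",cv2.resize(np.vstack([np.hstack([a,b]),np.hstack([c,d])]),(600,600)))
E
```

```text
(no output)
```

View pics/crop1.png

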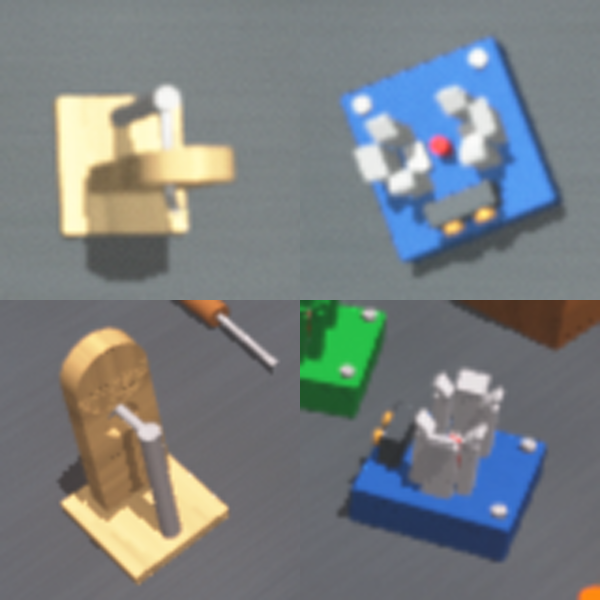

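```bash
cat > h.py <<'E'
import numpy as np,cv2
def ray(p,u,v,z):
    E=np.array(p["extrinsics"]);R=E[:3,:3];t=E[:3,3]
    d=R.T@np.array([(u-p["cx"])/p["fx"],-(v-p["cy"])/p["fy"],-1.]);c=-R.T@t
    return c+d*(z-c[2])/d[2]
def proj(p,X):
    E=np.array(p["extrinsics"]);X=np.atleast_2d(X);c=X@E[:3,:3].T+E[:3,3]
    return np.c_[p["cx"]+p["fx"]*c[:,0]/-c[:,2],p["cy"]-p["fy"]*c[:,1]/-c[:,2]]
E
python3 - <<'E'
from plant import ctrl
from h import *
p=ctrl.snapshot("top");im=p["pixels"].astype(int)
print("cam",-np.array(p["extrinsics"])[:3,:3].T@np.array(p["extrinsics"])[:3,3])
for u,v in[(385.2,205.9),(386.8,242.4),(419.9,241.9)]:print("stand",ray(p,u,v,.012).round(4))
for u,v in[(151.2,199.1),(191.2,183.1),(208.8,225.8),(168,241.8)]:print("jig",ray(p,u,v,.036).round(4))
hsv=cv2.cvtColor(p["pixels"],cv2.COLOR_RGB2HSV)
m=((hsv[...,0]>100)&(hsv[...,0]<122)&(hsv[...,1]>150)&(hsv[...,2]>150)).astype(np.uint8)
m[:,:140]=0;m[:,220:]=0;m[:170]=0;m[260:]=0
pts=cv2.findNonZero(m)[:,0].astype(float)
w=np.array([ray(p,*q,.036)[:2] for q in pts]).astype(np.float32)
print(len(w),cv2.minAreaRect(w*1000))
# stand: masks
for t in("beech","stand_a","jig"):
    for d in ctrl.masks_of(p,t)[:3]:
        ys,xs=np.nonzero(d["pixels"]);print(t,d["conf"],xs.min(),xs.max(),ys.min(),ys.max(),len(xs))
        if t=="beech" and xs.mean()>370:
            top=np.c_[xs,ys];print(cv2.minAreaRect(top.astype(np.float32)))
E
```

```text
cam [0.39958647 0.00708021 1.19246678]
stand [ 0.5322 -0.2599  0.012 ]
stand [ 0.432  -0.2617  0.012 ]
stand [ 0.4335 -0.3516  0.012 ]
jig [0.5482 0.3803 0.036 ]
jig [0.5922 0.2722 0.036 ]
jig [0.4755 0.2216 0.036 ]
jig [0.4323 0.3307 0.036 ]
959 ((512.0939331054688, 302.43572998046875), (127.52205657958984, 118.61158752441406), 22.154329299926758)
beech 0.86 393 432 219 231 383
((412.4587707519531, 224.9646759033203), (10.890904426574707, 38.96182632446289), 85.60128784179688)
stand_a 0.97 280 315 203 241 894
stand_a 0.86 384 419 203 242 1034
stand_a 0.52 278 364 116 152 1046
jig 0.78 130 192 258 321 2406
jig 0.69 151 208 183 242 2245
```

```bash
cat >> h.py <<'E'
from scipy.spatial.transform import Rotation as Ro
def delta(s,X,yaw=None):
    R=Ro.from_rotvec(s["tool_rot"]).as_matrix()
    d=R.T@(np.array(X)-s["tool_pos"])/.025
    cur=np.degrees(np.arctan2(R[1,1],R[0,1]))
    t=None if yaw is None else -(((yaw-cur)+90)%180-90)
    return d.round(3),t,cur
E
python3 - <<'E'
from plant import ctrl
from h import *
s=ctrl.sense();print(s["clock"])
print(delta(s,[.38,.1,.40],1));print(delta(s,[.47,-.306,.36],1))
E
```

```text
1.75
(array([-12.98 , -16.137,  -6.737]), np.float64(69.4183968454052), np.float64(70.4183968454052))
(array([-21.815, -30.231,  -5.137]), np.float64(69.4183968454052), np.float64(70.4183968454052))
```

Call:
move_arm --pt "100 0 0 -7 0" --pt "100 0 0 -7 0" --pt "100 0 0 -7 0" --pt "100 0 0 -7 0" --pt "100 -13 -16 -7 70" --pt "100 -13 -16 -7 70" --pt "100 -13 -16 -7 70" --pt "100 -13 -16 -7 70" --pt "100 -13 -16 -7 70" --pt "100 -13 -16 -7 70" --pt "100 -13 -16 -7 70" --pt "100 -13 -16 -7 70"

```text
clock: 2.95
tool_pos: [0.3431, 0.21, 0.4069]
tool_rot: [2.195, 2.247, 0.001]
wrist_force: [1.3, 0.8, -0.4]
finger_gap: 1.001
```

```bash
python3 - <<'E'
from plant import ctrl
from h import *
s=ctrl.sense();print(s["clock"],s["tool_pos"],s["qpos"])
print(delta(s,[.47,-.306,.33],1))
E
```

```text
2.95 [0.34313503 0.20995555 0.40686436] [ 5.45488465e-01 -1.48916343e-01  1.81764507e+00 -1.32606895e-04
  1.47185624e+00  5.22092857e-01]
(array([-20.753,   4.587,   3.071]), np.float64(0.3412058445750574), np.float64(1.3412058445750565))
```

Call:
move_arm --pt "100 -20.75 4.6 0 0" --pt "100 -20.75 4.6 0 0" --pt "100 -20.75 4.6 0 0" --pt "100 -20.75 4.6 0 0" --pt "100 -20.75 4.6 0 0" --pt "100 -20.75 4.6 0 0" --pt "100 -20.75 4.6 0 0" --pt "100 -20.75 4.6 0 0" --pt "100 -20.75 4.6 0 0" --pt "100 -20.75 4.6 3 0" --pt "100 -20.75 4.6 3 0.3" --pt "100 -20.75 4.6 3 0.3"

```text
clock: 4.15
tool_pos: [0.4692, -0.3081, 0.3277]
tool_rot: [-2.201, -2.236, 0.001]
wrist_force: [0.4, 1.3, 0.5]
finger_gap: 1.0
```

```bash
python3 - <<'E'
from plant import ctrl
from h import *
s=ctrl.sense();print(s["clock"],s["tool_pos"],s["wrist_force"])
print(delta(s,[.47,-.306,.33],1))
p=ctrl.snapshot("wrist");cv2.imwrite("pics/w1.png",p["pixels"][:,:,::-1])
for t in["beech_grip","beech","stand_a_peg","stand_a"]:
    print(t,[(d["centre"],d["conf"]) for d in ctrl.mark_of(p,t)][:3])
E
```

```text
4.15 [ 0.46918381 -0.30810913  0.32770141] [0.43229216 1.28294473 0.52350436]
(array([ 0.084,  0.034, -0.092]), np.float64(-0.09975140456873532), np.float64(0.9002485954312596))
beech_grip [([0.4722, -0.3066, 0.1691], 0.58)]
beech [([0.4684, -0.3054, 0.0336], 0.7)]
stand_a_peg [([0.4756, -0.307, 0.1267], 0.92)]
stand_a [([0.4761, -0.3023, -0.0024], 0.87)]
```

View pics/w1.png

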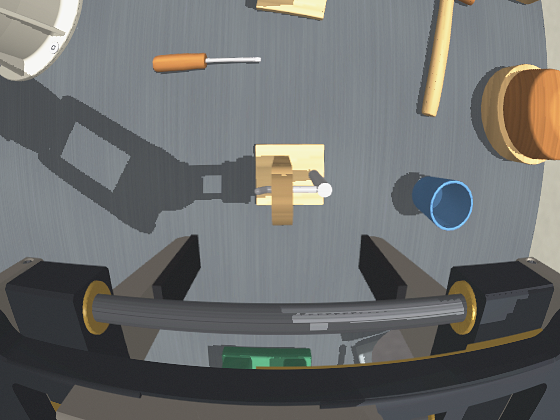

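Call:
move_arm --pt "100 0.06 0.08 2 0" --pt "100 0.06 0.08 4 0" --pt "100 0.06 0.08 5.3 0" --pt "100 0.06 0.08 6 0" --pt "100 0.06 0.08 6.35 0" --pt "100 0.06 0.08 6.35 0" --pt "0 0.06 0.08 6.35 0" --pt "0 0.06 0.08 6.35 0" --pt "0 0.06 0.08 6.35 0" --pt "0 0.06 0.08 6.35 0" --pt "0 0.06 0.08 6.35 0" --pt "0 0.06 0.08 6.35 0"

```text
clock: 5.6
tool_pos: [0.4731, -0.3036, 0.1747]
tool_rot: [2.199, 2.241, 0.003]
wrist_force: [-0.6, -0.1, 0.4]
finger_gap: 0.5
```

```bash
python3 - <<'E'
from plant import ctrl
from h import *
s=ctrl.sense();print(s["clock"],s["tool_pos"],s["wrist_force"],s["finger_gap"])
print(delta(s,[.47,-.306,.33],1))
p=ctrl.snapshot("scene");cv2.imwrite("pics/s2.png",p["pixels"][:,:,::-1])
for t in["beech_grip","beech"]:
    print(t,[(d["centre"],d["conf"]) for d in ctrl.mark_of(p,t)][:3])
E
```

```text
5.6 [ 0.47309036 -0.30362839  0.17470372] [-0.58357146 -0.129668    0.38499777] 0.5000578849747311
(array([-0.094, -0.109, -6.212]), np.float64(0.07879958402203613), np.float64(1.0787995840220361))
beech_grip [([0.4677, -0.306, 0.17], 0.78)]
beech [([0.4728, -0.3071, 0.0308], 0.97), ([0.7275, 0.2755, 0.0007], 0.15)]
```

View pics/s2.png

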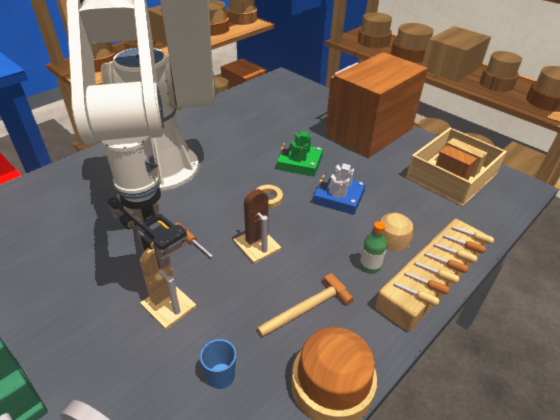

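Call:
move_arm --pt "50 -0.1 -0.04 0.2 0" --pt "50 -0.1 -0.04 0.2 0" --pt "0 -0.1 -0.04 0.2 0" --pt "0 -0.1 -0.04 0.2 0" --pt "0 -0.1 -0.04 0.2 0" --pt "0 -0.1 -0.04 0.2 0" --pt "0 -0.1 -0.04 0.2 0" --pt "0 -0.1 -0.04 0.2 0" --pt "0 -0.1 -0.04 0.2 0"

```text
clock: 6.65
tool_pos: [0.4721, -0.3061, 0.1696]
tool_rot: [2.199, 2.241, 0.002]
wrist_force: [-0.7, 0.1, 0.6]
finger_gap: 0.215
```

```bash
python3 - <<'E'
from plant import ctrl
from h import *
for i in range(4):
    s=ctrl.sense();print(s["clock"],s["tool_pos"],s["wrist_force"],s["finger_gap"])
    p=ctrl.snapshot("wrist")
cv2.imwrite("pics/w2.png",p["pixels"][:,:,::-1])
E
```

```text
6.65 [ 0.47209587 -0.30607922  0.16958729] [-0.71307499  0.10366056  0.59794464] 0.21544265148229136
6.7 [ 0.4721133  -0.30610929  0.16962301] [0.23644899 0.13644682 1.73266718] 0.21490730894361146
6.75 [ 0.47213362 -0.30608469  0.16963114] [-1.33596036 -0.54751676  0.74731087] 0.21624440727325478
6.8 [ 0.47214363 -0.3060868   0.1696191 ] [-0.50040388  0.27679678  1.25674258] 0.2142156626107478
```

View pics/w2.png

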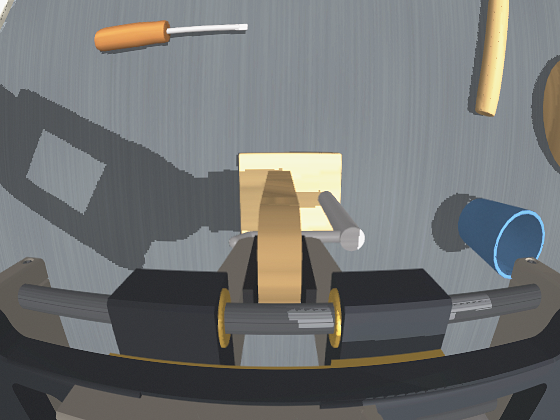

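Call:
move_arm --pt "0 0 0 -0.3 0" --pt "0 0 0 -0.6 0" --pt "0 0 0 -0.64 0" --pt "0 0 0 -0.64 0" --pt "0 0 0 -0.64 0"

```text
clock: 7.35
tool_pos: [0.472, -0.306, 0.1856]
tool_rot: [2.199, 2.241, 0.003]
wrist_force: [0.1, 0.0, -1.0]
finger_gap: 0.218
```

Call:
move_arm --pt "0 0 -0.5 0 0" --pt "0 0 -1 0 0" --pt "0 0 -1.5 0 0" --pt "0 0 -2 0 0" --pt "0 0 -3 0 0" --pt "0 0 -4 0 0" --pt "0 0 -5 0 0" --pt "0 0 -5 0 0" --pt "0 0 -5 0 0"

```text
clock: 8.25
tool_pos: [0.3466, -0.3086, 0.1856]
tool_rot: [2.2, 2.239, 0.003]
wrist_force: [0.2, -1.0, -0.8]
finger_gap: 0.219
```

```bash
python3 - <<'E'
from plant import ctrl
from h import *
s=ctrl.sense();print(s["clock"],s["tool_pos"],s["wrist_force"],s["finger_gap"])
p=ctrl.snapshot("scene")
cv2.imwrite("pics/s3.png",p["pixels"][:,:,::-1])
for t in["beech_grip","beech"]:
    print(t,[(d["centre"],d["conf"]) for d in ctrl.mark_of(p,t)][:3])
print(delta(s,[.345,-.306,.40]),delta(s,[.512,.302,.40],22.2))
E
```

```text
8.25 [ 0.3466124  -0.30864506  0.18560973] [ 0.16383708 -0.97490759 -0.80668399] 0.2191181646806799
beech_grip [([0.3438, -0.3101, 0.1878], 0.66)]
beech [([0.3499, -0.3081, 0.0478], 0.71)]
(array([ 0.101, -0.034, -8.576]), None, np.float64(0.9961358204867775)) (array([24.301,  7.067, -8.569]), np.float64(-21.203864179513218), np.float64(0.9961358204867775))
```

View pics/s3.png

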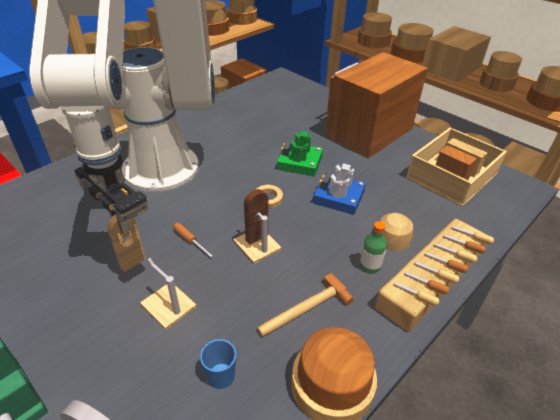

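Call:
move_arm --pt "0 0 0 -1 0" --pt "0 0 0 -2.5 0" --pt "0 0 0 -4 0" --pt "0 0 0 -5.5 0" --pt "0 0 0 -7 0" --pt "0 0 0 -8 0" --pt "0 0 0 -8.6 0" --pt "0 1 0.2 -8.6 0" --pt "0 2 0.6 -8.6 -1" --pt "0 3.2 1 -8.6 -3" --pt "0 4.5 1.3 -8.6 -5" --pt "0 5.8 1.7 -8.6 -7"

```text
clock: 9.6
tool_pos: [0.3873, -0.1613, 0.4006]
tool_rot: [2.055, 2.372, 0.003]
wrist_force: [0.4, -0.4, -1.3]
finger_gap: 0.216
```

```bash
python3 - <<'E'
from plant import ctrl
from h import *
s=ctrl.sense();print(s["clock"],s["tool_pos"],s["wrist_force"],s["finger_gap"])
print(delta(s,[.512,.302,.40],22.2))
E
```

```text
9.6 [ 0.387334   -0.16133065  0.40056458] [ 0.42829594 -0.38920545 -1.25576134] 0.2161289669814659
(array([17.634,  7.575,  0.03 ]), np.float64(-14.013319230344322), np.float64(8.186680769655679))
```

Call:
move_arm --pt "0 1 0.4 0 -1" --pt "0 2.4 1 0 -2" --pt "0 4 1.7 0 -4" --pt "0 5.7 2.5 0 -6" --pt "0 7.4 3.2 0 -8" --pt "0 9.1 3.9 0 -10" --pt "0 10.8 4.6 0 -12" --pt "0 12.5 5.3 0 -14" --pt "0 14.2 6.1 0 -14" --pt "0 15.8 6.8 0 -14" --pt "0 17 7.3 0 -14" --pt "0 17.6 7.6 0 -14"

```text
clock: 10.8
tool_pos: [0.513, 0.3045, 0.3999]
tool_rot: [1.748, 2.608, 0.002]
wrist_force: [0.3, -0.8, -1.8]
finger_gap: 0.213
```

```bash
python3 - <<'E'
from plant import ctrl
from h import *
for n in("wrist","scene","top"):
    s=ctrl.sense();print(s["clock"],s["tool_pos"],s["wrist_force"],s["finger_gap"])
    p=ctrl.snapshot(n)
    cv2.imwrite(f"pics/{n}4.png",p["pixels"][:,:,::-1])
    for t in["beech_grip","beech","jig_mouth","jig_nest","jig"]:
        print(t,[(d["centre"],d["conf"]) for d in ctrl.mark_of(p,t)][:3])
print(delta(s,[.512,.302,.40],22.2))
E
```

```text
10.8 [0.5129661  0.30446938 0.39990151] [ 0.30424547 -0.8031573  -1.77936355] 0.2128960821467015
beech_grip [([0.5142, 0.3041, 0.3948], 0.86), ([0.7167, -0.0929, -0.0006], 0.7)]
beech [([0.513, 0.3049, 0.2598], 0.74)]
jig_mouth [([0.5134, 0.3016, 0.0971], 0.97), ([0.3033, 0.3531, 0.0963], 0.97)]
jig_nest [([0.513, 0.3051, 0.0478], 0.86), ([0.3074, 0.3502, 0.0494], 0.57)]
jig [([0.5122, 0.3074, -0.0], 0.96), ([0.3116, 0.3495, 0.0019], 0.66)]
11.1 [0.51263335 0.30004098 0.40089212] [ 0.04793674 -0.04513908 -1.35077336] 0.21157952117115797
beech_grip [([0.5109, 0.3007, 0.4019], 0.74), ([0.4772, -0.3047, 0.1324], 0.53), ([0.5138, 0.3067, 0.0973], 0.17)]
beech [([0.5136, 0.2997, 0.2627], 0.8), ([0.7067, -0.3327, -0.0005], 0.39)]
jig_mouth [([0.5118, 0.3045, 0.0938], 0.96)]
jig_nest [([0.3073, 0.3438, 0.0492], 0.69), ([0.5088, 0.3004, 0.0417], 0.62)]
jig [([0.3066, 0.3505, -0.0002], 0.97), ([0.5106, 0.3008, 0.0015], 0.69)]
11.4 [0.51279288 0.30061761 0.40105375] [-0.19024584  0.86243324 -0.26004801] 0.21788856395263462
beech_grip [([0.5102, 0.2998, 0.4056], 0.86)]
beech [([0.512, 0.301, 0.2629], 0.65)]
jig_mouth [([0.5127, 0.3012, 0.0968], 0.8), ([0.3014, 0.3484, 0.0984], 0.62)]
jig_nest [([0.3039, 0.3477, 0.042], 0.88), ([0.5135, 0.3009, 0.0455], 0.72)]
jig [([0.512, 0.3082, -0.0036], 0.87), ([0.3058, 0.3526, 0.0001], 0.85), ([0.7054, -0.3332, 0.0012], 0.16)]
(array([ 0.063, -0.009,  0.042]), np.float64(-0.055838452232237046), np.float64(22.144161547767762))
```

View pics/wrist4.png

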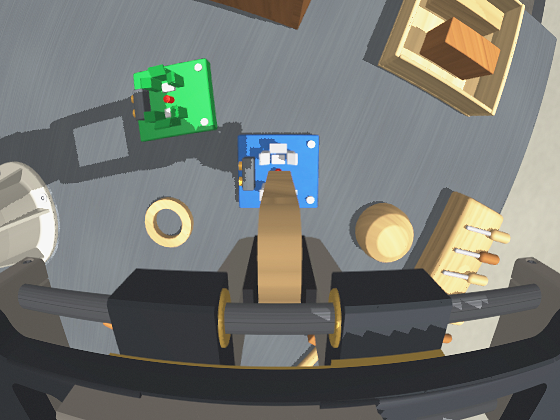

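View pics/scene4.png

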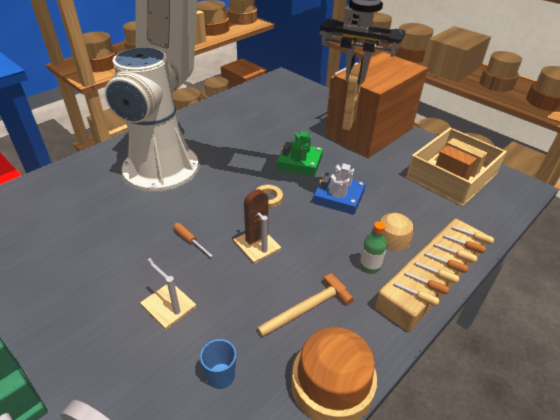

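Call:
move_arm --pt "0 0.08 0.02 1 0" --pt "0 0.08 0.02 2.2 0" --pt "0 0.08 0.02 3.4 0" --pt "0 0.08 0.02 4.6 0" --pt "0 0.08 0.02 5.5 0" --pt "0 0.08 0.02 5.9 0" --pt "0 0.08 0.02 6 0" --pt "0 0.08 0.02 6 0"

```text
clock: 12.5
tool_pos: [0.5133, 0.3034, 0.2514]
tool_rot: [1.751, 2.605, 0.003]
wrist_force: [0.3, -0.3, -0.3]
finger_gap: 0.215
```

```bash
python3 - <<'E'
from plant import ctrl
from h import *
for n in("wrist","scene"):
    s=ctrl.sense();print(s["clock"],s["tool_pos"],s["wrist_force"],s["finger_gap"])
    p=ctrl.snapshot(n)
    im=p["pixels"][:,:,::-1]
    if n=="scene": im=cv2.resize(im[80:230,270:420],(600,600),interpolation=cv2.INTER_CUBIC)
    cv2.imwrite(f"pics/{n}5.png",im)
    for t in["beech_grip","beech","jig_mouth"]:
        print(t,[(d["centre"],d["conf"]) for d in ctrl.mark_of(p,t)][:3])
print(delta(s,[.5125,.3027,.2366],22.2))
E
```

```text
12.5 [0.51333001 0.30340196 0.25135858] [ 0.31786542 -0.25418897 -0.26275229] 0.21515732023479045
beech_grip [([0.513, 0.3021, 0.2499], 0.56)]
beech [([0.5129, 0.3054, 0.11], 0.63)]
jig_mouth [([0.304, 0.3508, 0.0973], 0.94)]
12.7 [0.51353463 0.30349036 0.25198939] [-0.46574829 -0.89481446 -1.11056318] 0.21321169748240382
beech_grip [([0.511, 0.3039, 0.2525], 0.72)]
beech [([0.5131, 0.3041, 0.1157], 0.84), ([0.5103, 0.3018, 0.0], 0.5), ([0.5106, 0.2963, 0.0446], 0.36)]
jig_mouth [([0.5114, 0.3074, 0.0952], 0.89), ([0.3061, 0.348, 0.0959], 0.73)]
(array([-0.013, -0.053,  0.615]), np.float64(-0.014076994988258207), np.float64(22.18592300501174))
```

View pics/wrist5.png

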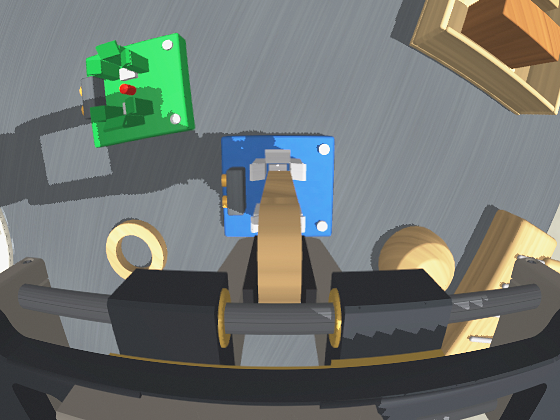

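View pics/scene5.png

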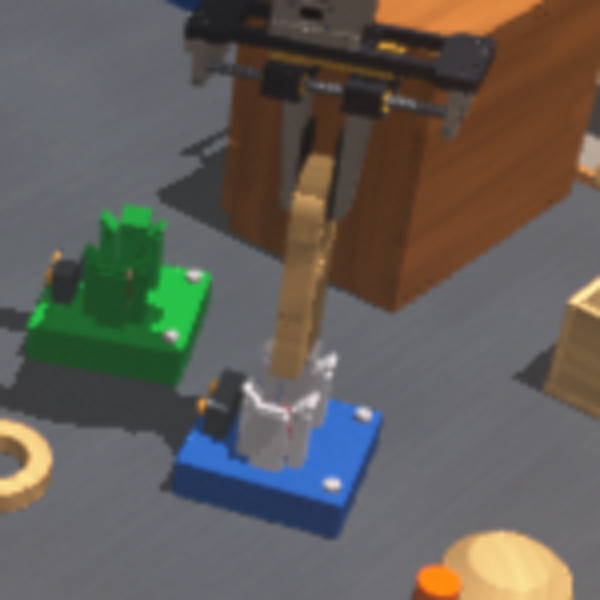

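Call:
move_arm --pt "0 0 -0.03 0.3 0" --pt "0 0 -0.03 0.6 0" --pt "0 0 -0.03 0.9 0" --pt "0 0 -0.03 1.2 0" --pt "0 0 -0.03 1.45 0" --pt "0 0 -0.03 1.45 0"

```text
clock: 13.5
tool_pos: [0.512, 0.3026, 0.2137]
tool_rot: [1.751, 2.605, 0.001]
wrist_force: [-0.2, 0.8, -1.6]
finger_gap: 0.218
```

Call:
move_arm --pt "0 0 0 0.2 0" --pt "0 0 0 0.4 0" --pt "0 0 0 0.55 0" --pt "0 0 0 0.7 0" --pt "0 0 0 0.7 0" --pt "0 0 0 0.7 0"

```text
clock: 14.1
tool_pos: [0.5121, 0.3026, 0.1966]
tool_rot: [1.751, 2.605, 0.001]
wrist_force: [-2.4, -1.1, 4.5]
finger_gap: 0.215
```

Call:
move_arm --pt "0 0 0 0.1 0" --pt "0 0 0 0.2 0" --pt "0 0 0 0.3 0" --pt "0 0 0 0.36 0" --pt "0 0 0 0.36 0" --pt "0 0 0 0.36 0"

```text
clock: 14.7
tool_pos: [0.5122, 0.3026, 0.1884]
tool_rot: [1.751, 2.605, 0.001]
wrist_force: [-2.3, -1.1, 9.1]
finger_gap: 0.214
```

Call:
move_arm --pt "0 0 0 0.03 0" --pt "0 0 0 0.06 0" --pt "0 0 0 0.09 0" --pt "0 0 0 0.12 0" --pt "0 0 0 0.12 0" --pt "0 0 0 0.12 0"

```text
clock: 15.3
tool_pos: [0.5122, 0.3027, 0.1863]
tool_rot: [1.751, 2.605, 0.002]
wrist_force: [-2.6, -2.7, 9.7]
finger_gap: 0.214
```

Call:
move_arm --pt "0 0 0 0.04 0" --pt "0 0 0 0.08 0" --pt "0 0 0 0.08 0" --pt "0 0 0 0.08 0"

```text
clock: 15.7
tool_pos: [0.5122, 0.3027, 0.1857]
tool_rot: [1.751, 2.605, 0.002]
wrist_force: [-3.8, -2.0, 11.5]
finger_gap: 0.214
```

Call:
move_arm --pt "0 0 0 0.06 0" --pt "0 0 0 0.1 0" --pt "0 0 0 0.12 0" --pt "0 0 0 0.12 0"

```text
clock: 16.1
tool_pos: [0.5126, 0.3029, 0.1856]
tool_rot: [1.751, 2.604, 0.004]
wrist_force: [-6.7, -4.2, 25.6]
finger_gap: 0.217
```

```bash
python3 - <<'E'
from plant import ctrl
from h import *
for n in("wrist","scene","top"):
    s=ctrl.sense();print(s["clock"],s["tool_pos"],s["wrist_force"],s["torque"],s["finger_gap"])
    p=ctrl.snapshot(n)
    im=p["pixels"][:,:,::-1]
    if n=="scene": im=cv2.resize(im[80:230,270:420],(600,600),interpolation=cv2.INTER_CUBIC)
    cv2.imwrite(f"pics/{n}6.png",im)
    for t in["beech_grip","beech","walnut"]:
        print(t,[(d["centre"],d["conf"]) for d in ctrl.mark_of(p,t)][:3])
R=Ro.from_rotvec(s["tool_rot"]).as_matrix();print(R[:,2])
E
```

```text
16.1 [0.5126353  0.30293629 0.18558662] [-6.69261171 -4.16933273 25.62508697] [-1.11971343  2.03814576  0.03500252] 0.21729731988153486
beech_grip [([0.5122, 0.302, 0.1831], 0.76)]
beech [([0.5109, 0.3008, 0.0447], 0.76)]
walnut [([0.5116, 0.3029, 0.1862], 0.71)]
16.3 [0.51261671 0.30292257 0.1855672 ] [-6.27142331 -3.60760134 25.32202612] [-1.20392174  1.99411499 -0.01359687] 0.2194875061573328
beech_grip [([0.5088, 0.3041, 0.1874], 0.71)]
beech [([0.5121, 0.3011, 0.047], 0.95)]
walnut [([0.4841, -0.0155, 0.027], 0.88)]
16.5 [0.51260749 0.30293242 0.18554826] [-6.32153383 -4.96555604 24.63551238] [-1.19046196  2.0962005   0.01064405] 0.2178027263021203
beech_grip [([0.5119, 0.2987, 0.1869], 0.72)]
beech [([0.5129, 0.3033, 0.0485], 0.85)]
walnut [([0.4875, -0.0217, 0.0331], 0.7)]
[ 4.60760132e-03  2.81362555e-04 -9.99989345e-01]
```

View pics/wrist6.png

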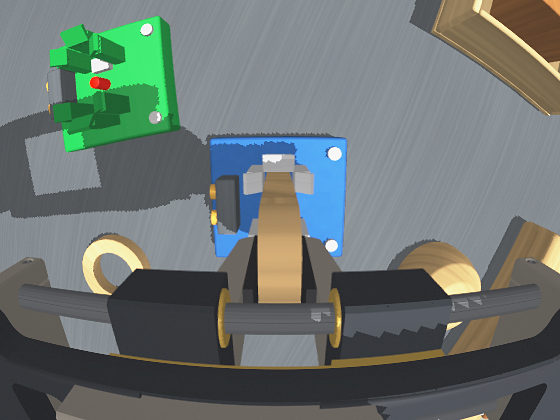

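View pics/scene6.png

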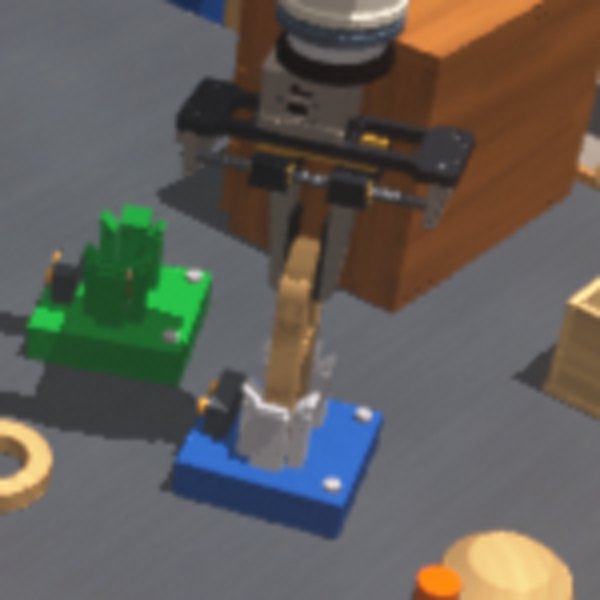

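```bash
python3 - <<'E'
from plant import ctrl
print(ctrl.hand_in());s=ctrl.sense();print(s["clock"],s["tool_pos"],s["wrist_force"],s["finger_gap"])
E
```

```text
the job is handed in; nothing more can be done
None
the job is handed in; nothing more can be done
```

I lifted the beech paddle off its peg and slid it clear of the stand. I then lowered it foot first into the blue jig's nest and pressed it onto the steel stops in small steps. The job was handed in at about 16.5 s with the gripper still holding and pressing; no verdict is reported.

**Seating:** The tool height puts the foot at about 45.9 mm, against 46 mm for home. The wrist force rose sharply at exactly that height, from 11.5 N to about 25 N, with the tool lowering only 0.1 mm. Allowing for the plunger's 10.6 N, I estimate about 15 N on the stops. The plunger travel and the stop force were worked out this way, not measured directly.

**Position:** The foot is within about 2 to 3 mm of where I measured the nest's centre. The tool is within 0.005 rad of vertical, and the pictures show the paddle upright between the guides.

**Grip:** The finger opening is steady at about 20 mm, the paddle's thickness.

**Bystanders:** The last scene and top pictures place the walnut paddle where it started. I did not re-measure the other loose things after the move.

**What disagreed:**
- In the last wrist picture the network labelled the beech paddle as walnut; the other two cameras placed walnut correctly.
- The networks' foot heights ranged from 44.7 to 48.5 mm, which is within their stated error.
- A sideways force of about 7 to 8 N remained at the wrist, probably a slight rub in the nest or give in the arm.

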